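Wedge a trial cupboard door shut

TASK

The small cupboard door hung in the trial frame stands ajar and must be fixed shut. Take the thick wooden wedge (not the flat shim) and push or tap it, thin end first and flat on the bench, from the front under the middle of the door's free half (the half away from the hinges), until the door is shut against its stop and jammed, lifted a few millimetres off its hinge seats. Then let go of the wedge and leave it there.

Things in the scene. Friction and masses are not known exactly. Their poses are not given: they have to be found in the camera images.
- wedge_grip (a point): Loose pale wooden wedge, 180 long, 32 wide. Point: centre of its butt (grip here), 17 above the underside; x to the thin end, y across, z up. Butt flat-topped, 34 high, from x -30 to +30; then the top slopes 1 in 4 down to the thin end, 4 high at x +150. 0.1 kg. A flat shim, 160 long and only 10 high, lies here too (maybe swapped). At the start thin ends point roughly away from the robot.
- mouth (a point): Bench-top point (z 0) below the shut door's front face, mid free half: aim the wedge's centreline here. x: away from robot through the frame (push direction); y left along it. Fixed wooden frame y -180 to 80, 187 high, feet to x -18. Door 196 wide, 18 thick, 136 high, knob 17 proud; gap below 16. The slope meets the shut door with the grip point at x -102; each 4 more lifts it 1.
- door_swing (a joint): Swing of the frame-and-panel door about upright brass hinges on its right side (axis at x 0, y -149 mm from the mouth point), rad: 0 shut against its stop, growing as the free left edge swings towards the robot; 0.08 to 0.22 at the start. It swings lightly: the wedge, pushed against its lower edge, first swings it shut, then lifts it.
- door_lift (a joint): Rise of the door on its lift-off hinges, m: 0 on the hinge seats, 0.008 the hard upper stop. The door weighs 0.3 kg and a spring of 0.2 N/mm presses it down. Pushing the wedge in to a lift of 0.004 to 0.005 takes about 8 to 16 N; it then stays by friction.
Things that resemble listed ones, but are neither listed nor needed, are in the scene too. Of the things shaped like the part that bears wedge_grip, the wooden one is meant.

How it is judged:
At the end, for the whole second after the job is handed in: The door is shut (swing under 0.05 rad) and jammed by the thick wedge, which holds it more than 2 mm up off its hinge seats; the wedge lies flat on the bench (tilt under 0.15 rad), butt in front of the door (30 to 150 mm) and within 30 mm sideways of the middle of the door's free half (value of joint door_swing below 0.05 rad and value of joint door_lift above 0.002 m and x of wedge_grip in the frame of mouth between -0.15 and -0.03 m and y of wedge_grip in the frame of mouth between -0.03 and 0.03 m and angle between wedge_grip's own z axis and vertical below 0.15 rad); the robot touches nothing.
It also fails if it takes over 38 s, if anything falls off the work surface, if the arm or the gripper's body presses on something with over 40 N, if the wrist force passes 120 N, or if a joint passes its speed limit or range.

ROBOT

A 7-joint arm with a two-finger parallel gripper is mounted at the origin on the work surface; the furniture and walls round the work are solid. World frame = base frame: x ahead of the robot, y to its left, z up, the work surface at z = 0. Lengths are in m, angles in rad, forces in N, time in s.
With the tool pointing down it reaches from about 0.4 to 0.85 m from the base axis. Payload 10.4 kg.
Tool frame: the origin (TCP) lies at the very end of the fingers, on their centre line; the grasp point (between the pads) lies 19 mm behind it; z points along the fingers, y is the line along which they close (so a half turn about z gives the same grasp; the last joint's range is limited). The gripper opens to 87 mm and grips with 3 to 60 N. Pads are 19 mm wide; open, the fingers measure 117 mm over their backs; the gripper's body (75 mm by 190 mm) begins 51 mm behind the grasp point.
Start: joints at [1.232, 0.332, -0.065, 1.46, 0.022, 1.35, -0.088], TCP at [0.194, -0.594, 0.223] pointing down, gripper open.
Joint ranges: [-2.6, 2.6], [-0.5, 2.12], [-1.47, 1.34], [0.16, 2.42], [-1.27, 4.41], [0.06, 2.06], [-2.6, 2.6]. Speed limits (rad/s): [2.22, 2.22, 2.79, 2.79, 3.14, 3.14, 3.14].

INTERFACE

Orientations are given as a unit quaternion [x, y, z, w].
In Python, from bench import r gives the robot as it stands.
- The arm moves only by the shell command python3 -m crank 'ROWS' [FORCE]. ROWS is JSON, a list that holds one entry, the list of rows, each a list of 5 numbers: the shift along the tool's x, y, z in mm, then the turn about the tool's z in degrees, then the opening, from -1 (shut) to 1 (fully open). A call has 1 to 20 rows; each row is the pose to reach, as a shift and turn from the pose commanded when the call began, along the tool's axes at that moment; what a row does not reach only later rows make up. A row lasts 1/10 s, in which the tool goes at most 50 mm and 8.59 degrees, less where a joint would pass 70% of its speed; a pose out of reach is approached as far as the arm can. A call with a gripper value outside its range is refused whole. The fingers move at their own pace and stop on an object; FORCE is the grip in N (left out, the last holds). Time passes only in rows, so rows that repeat a pose let the fingers close. It gives the time, the measured TCP pose, the force, the opening and the grip force at its end, in the units of the state.
- r.read_state(): the state, without advancing time (a new reading comes with each control period).
- r.camera(name): name is "scene" or "side" or "wrist"; returns a dict with "image" (420x560x3 uint8, red, green, blue), "vfov" (degrees; the focal length in pixels is half the picture's height over the tangent of half this angle, whatever the lens; pixels are square), "cx", "cy" (the principal point, pixels), "eye" and "attitude" of the camera in the world. Camera axes: x right, y down, z forward; pixel columns grow to the right and rows downward; lengths in m; the calibration is good to about 2 mm. A picture is of the moment at which its call begins. There is no depth.
- r.close_job(): hands the job in; it is judged then, once.
The state is a dict: "time": time; "joint_positions": joint angles; "joint_vel": joint speeds; "joint_torque": joint torques, N m; "ee_pos": TCP position; "eef_rot": TCP orientation; "ft_force": force on the tool from outside, world axes, zero at the start; "torque": the same for the moment, N m; "width": finger opening in m; "grip_force": force on a finger pad.
Only numpy, scipy, OpenCV 4.12 (cv2) and the standard library are available. Lean on these libraries where they do the work, as an engineer would, in place of code of your own. Each camera call takes 0.05 s, during which the arm holds its last target. There are 200 camera calls.

## Working session

There is one attempt and no reset: what is moved stays moved. The work goes in short steps, Python scripts to look and compute and a shell command to move; the robot and the scene stay as the last step left them, time stands still between calls to the robot, and variables do not carry over. Pictures are saved under pics/ and viewed, at most 10 in all, crops included, and the job is handed in when it is done.

```bash
mkdir -p pics; ls; python3 - <<'E'
from bench import r
import cv2,numpy as np
s=r.read_state();print({k:np.round(v,3).tolist() for k,v in s.items()})
ims=[]
for n in("scene","side","wrist"):
    c=r.camera(n);cv2.imwrite(f"pics/a_{n}.png",c["image"][:,:,::-1])
    print(n,c["vfov"],c["cx"],c["cy"],np.round(c["eye"],4).tolist(),np.round(c["attitude"],4).tolist())
E
```

```text
pics
{'time': 0.0, 'joint_positions': [1.232, 0.333, -0.065, 1.461, 0.022, 1.35, -0.089], 'joint_vel': [0.002, -0.001, -0.001, 0.001, -0.0, 0.0, -0.001], 'joint_torque': [0.001, -62.326, 0.025, -38.989, -0.061, 0.04, 0.0], 'ee_pos': [0.194, -0.594, 0.222], 'eef_rot': [0.988, 0.157, -0.0, -0.001], 'ft_force': [0.954, -0.651, -0.105], 'torque': [0.003, -0.012, 0.006], 'grip_force': 0.0, 'width': 0.087}
scene 44.94002508772367 281.41793140079665 208.63511036178738 [-0.003, 0.7501, 0.8965] [-0.2079, 0.879, -0.4192, 0.0917]
side 53.62155074548735 283.5878089628196 209.45362143152133 [0.955, -0.5361, 0.9064] [0.8426, 0.4377, -0.1398, -0.2809]
wrist 68.68038784167183 280.6151386904946 209.2843141867652 [0.2607, -0.5718, 0.3837] [0.8023, -0.582, -0.0781, 0.1068]
```

View pics/a_scene.png

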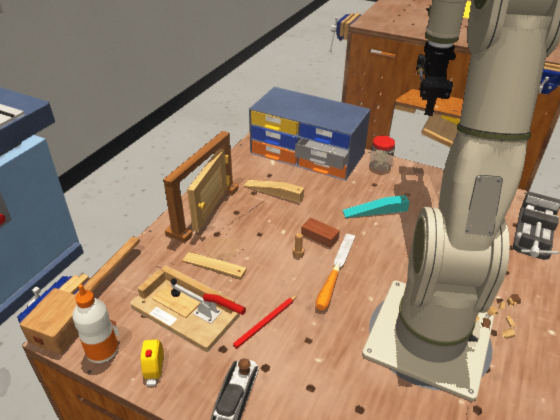

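View pics/a_side.png

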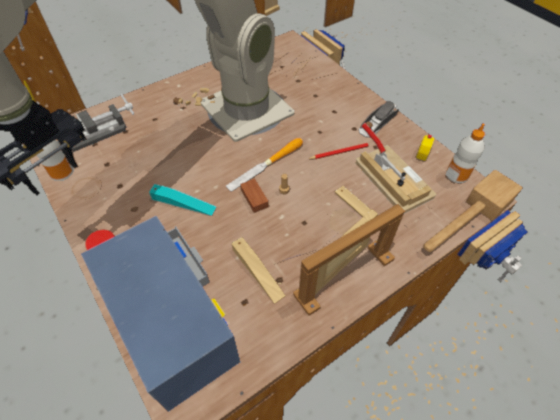

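The scene view shows the frame with the door ajar at about (200,190). There are two pale pieces: A at (273,188), right of the frame, and B at (214,264), in front and to the left. A teal wedge decoy sits at (377,207). The side view shows A at (258,270) and B at (357,207). I'll zoom in to tell the wedge from the shim.

```bash
cat > h.py <<'E'
from bench import r
import cv2,numpy as np
from scipy.spatial.transform import Rotation as R
def cam(n):
    c=r.camera(n);im=c["image"];f=im.shape[0]/2/np.tan(np.radians(c["vfov"])/2)
    c.update(f=f,R=R.from_quat(c["attitude"]).as_matrix(),e=np.array(c["eye"]));return c
def ray(c,u,v): return c["R"]@np.array([(u-c["cx"])/c["f"],(v-c["cy"])/c["f"],1.])
def plane(c,u,v,z=0):
    d=ray(c,u,v);return c["e"]+d*(z-c["e"][2])/d[2]
def tri(c1,p1,c2,p2):
    d1,d2=ray(c1,*p1),ray(c2,*p2);t,*_=np.linalg.lstsq(np.c_[d1,-d2],c2["e"]-c1["e"],rcond=None)
    a,b=c1["e"]+t[0]*d1,c2["e"]+t[1]*d2;return (a+b)/2,np.linalg.norm(a-b)
def proj(c,p):
    q=c["R"].T@(np.array(p)-c["e"]);return q[:2]/q[2]*c["f"]+[c["cx"],c["cy"]]
E
python3 - <<'E'
from h import *
a=cv2.imread("pics/a_scene.png");b=cv2.imread("pics/a_side.png")
z=lambda i,x,y,w,h:cv2.resize(i[y:y+h,x:x+w],(400,600),interpolation=cv2.INTER_CUBIC)
cv2.imwrite("pics/zoom.png",np.hstack([z(a,155,125,160,160*3//2),z(b,225,180,190,190*3//2)[:, :]]) if 0 else np.hstack([cv2.resize(a[130:290,160:320],(400,400),interpolation=2),cv2.resize(b[170:330,225:385],(400,400),interpolation=2)]))
E
```

```text
(no output)
```

View pics/zoom.png

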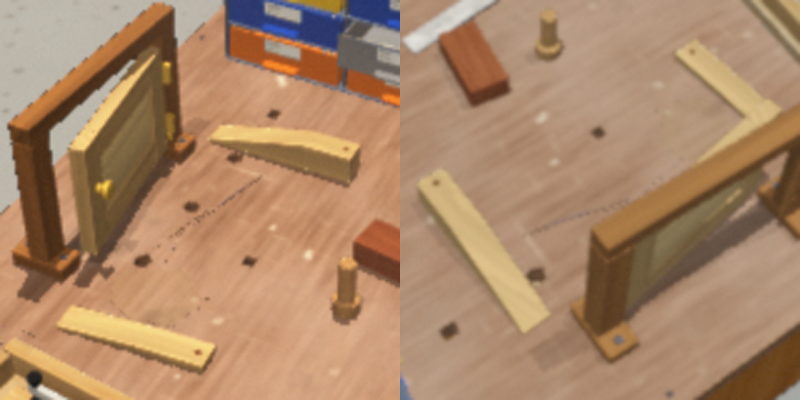

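The picture shows that A is the thick wedge: zoom (213,137) to (358,150), butt at the right towards the robot. B is the flat shim. In the left zoom, the frame's front-left top corner is near (33,131) and the right one near (173,8). Next I'll measure from colour contours.

```bash
python3 - <<'E'
from h import *
S,D=cam("scene"),cam("side")
def polys(c,lo,hi,box,amin,eps):
    hsv=cv2.cvtColor(c["image"],cv2.COLOR_RGB2HSV);m=cv2.inRange(hsv,lo,hi)
    k=np.zeros_like(m);x0,y0,x1,y1=box;k[y0:y1,x0:x1]=m[y0:y1,x0:x1]
    for q in cv2.findContours(k,cv2.RETR_EXTERNAL,cv2.CHAIN_APPROX_NONE)[0]:
        if cv2.contourArea(q)>amin: print(cv2.contourArea(q),cv2.approxPolyDP(q,eps,True)[:,0].tolist())
print(cv2.cvtColor(S["image"],cv2.COLOR_RGB2HSV)[[189,188,210,175],[265,285,260,280]])
for n,c,b in(("S",S,(240,170,312,210)),("D",D,(225,230,292,308))):
    print(n);polys(c,(15,85,100),(32,255,255),b,100,1.5)
z=lambda u,v,s:(u/2.5+160,v/2.5+130) if s else ((u-400)/2.5+225,v/2.5+170)
# frame top corners
print("front-left foot etc on z=.187 S:",[plane(S,*z(u,v,1),.187).round(3).tolist() for u,v in((10,125),(33,131),(150,5),(173,8))])
print("side hinge end top",[plane(D,*z(u,v,0),.187).round(3).tolist() for u,v in((593,232),(605,250))], plane(D,402,208,.187).round(3),plane(D,388,207,.187).round(3))
E
```

```text
[[ 17 135 136]
 [ 20 122 239]
 [ 12 128 182]
 [ 13 108 198]]
S
718.5 [[243, 185], [297, 202], [303, 196], [302, 187], [285, 182], [247, 180]]
D
1142.0 [[236, 239], [231, 243], [232, 250], [274, 303], [285, 295], [279, 286], [281, 283], [273, 278], [243, 237]]
front-left foot etc on z=.187 S: [[0.668, -0.004, 0.187], [0.643, -0.006, 0.187], [0.667, -0.253, 0.187], [0.642, -0.26, 0.187]]
side hinge end top [[0.651, -0.267, 0.187], [0.669, -0.269, 0.187]] [ 0.667 -0.009  0.187] [ 0.648 -0.032  0.187]
```

```bash
python3 - <<'E'
from h import *
S,D=cam("scene"),cam("side")
for n,a,b in(("butt -y",(302.5,187.5),(231,243)),("tip +y",(243,185),(285,295)),("tip -y",(247,180),(274,303))):
    p,e=tri(S,a,D,b);print(n,p.round(4),e.round(4))
print("D butt top +y @.034",plane(D,243,237,.034).round(4),"-y",plane(D,231,243,.034).round(4),"tips",plane(D,285,295,.004).round(4),plane(D,274,303,.004).round(4))
print("S butt bottom",plane(S,297.5,202.5,0).round(4),plane(S,303,196.5,0).round(4))
E
```

```text
butt -y [ 0.4431 -0.3194  0.0332] 0.0037
tip +y [ 0.62   -0.2836  0.0048] 0.0002
tip -y [ 0.6222 -0.3146  0.0026] 0.003
D butt top +y @.034 [ 0.4439 -0.287   0.034 ] -y [ 0.4419 -0.3205  0.034 ] tips [ 0.6198 -0.2833  0.004 ] [ 0.6215 -0.3158  0.004 ]
S butt bottom [ 0.4447 -0.2874  0.    ] [ 0.4422 -0.3199  0.    ]
```

```bash
python3 - <<'E'
from h import *
S,D,W=cam("scene"),cam("side"),cam("wrist")
P=lambda n,c,l,z=0:print(n,[plane(c,u,v,z).round(3)[:2].tolist() for u,v in l])
P("brick",S,[(303,238),(330,243),(340,232)]);P("peg",S,[(297,256)]);P("B",S,[(184,264),(244,275),(246,265),(186,255)],.01)
P("feet front S",S,[(187,237)]);P("bluebox base",S,[(250,158),(350,172)])
print("box top corner",[tri(S,a,D,b) for a,b in(((368,108),(87,262)),)])
s=r.read_state();T=R.from_quat(s["eef_rot"]).as_matrix()
print("cam in tool",(T.T@(W["e"]-s["ee_pos"])).round(3),"view dir",(T.T@W["R"][:,2]).round(3),"right",(T.T@W["R"][:,0]).round(3))
print("tool axes",T.T.round(3).tolist())
E
```

```text
brick [[0.369, -0.159], [0.299, -0.173], [0.291, -0.225]]
peg [[0.355, -0.091]]
B [[0.584, 0.068], [0.436, 0.034], [0.448, 0.003], [0.598, 0.04]]
feet front S [[0.64, -0.024]]
bluebox base [[0.675, -0.425], [0.364, -0.498]]
box top corner [(array([ 0.37422986, -0.6198118 ,  0.15399996]), np.float64(0.016068978012318148))]
cam in tool [ 0.07  -0.    -0.162] view dir [-0.262  0.     0.965] right [-0.  1. -0.]
tool axes [[0.951, 0.311, -0.0], [0.311, -0.951, 0.0], [-0.0, -0.0, -1.0]]
```

```bash
python3 -m crank '[[[30,-16,0,-8,1],[60,-32,0,-16,1],[95,-50,0,-24,1],[130,-70,0,-32,1],[165,-88,0,-40,1],[200,-106,0,-48,1],[235,-125,0,-56,1],[270,-144,0,-64,1],[300,-160,0,-72,1],[330,-176,0,-80,1],[345,-184,10,-88,1],[356,-190,20,-96,1],[356,-190,30,-104,1],[356,-190,40,-112,1],[356,-190,50,-120,1],[356,-190,60,-128,1],[356,-190,60,-136,1],[356,-190,60,-144,1],[356,-190,60,-152,1],[356,-190,60,-160,1]]]' && python3 -m crank '[[[0,0,0,-3,1],[0,0,0,-3,1],[0,0,0,-3,1]]]' && python3 - <<'E'
from h import *
s=r.read_state();print(s["time"],s["ee_pos"],R.from_quat(s["eef_rot"]).as_matrix().T.round(3).tolist(),np.round(s["joint_positions"],2))
c=cam("wrist");cv2.imwrite("pics/w1.png",c["image"][:,:,::-1])
E
```

```text
time: 2.5
ee_pos: [0.4735, -0.303, 0.1626]
eef_rot: [0.014, 1.0, -0.0, 0.0]
ft_force: [-0.5, -0.3, 0.1]
width: 0.0872
grip_force: 0.0
time: 2.8
ee_pos: [0.4735, -0.303, 0.1626]
eef_rot: [-0.009, 1.0, -0.0, 0.0]
ft_force: [0.1, -0.5, -0.3]
width: 0.087
grip_force: 0.0
2.8 [ 0.47348731 -0.30300543  0.16259056] [[-1.0, -0.017, -0.0], [-0.017, 1.0, -0.0], [0.0, -0.0, -1.0]] [ 1.03  0.3  -0.64  1.68  0.19  1.22  1.93]
```

View pics/w1.png

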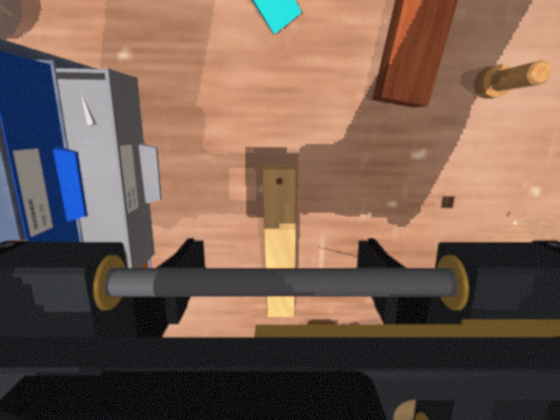

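The wrist view shows the wedge under the gripper. Its butt edge is centred at (280.5,168) and its tip at (281.5,316). The frame's top edge shows near the bottom, around (400,325).

```bash
python3 - <<'E'
from h import *
c=cam("wrist")
for u,v,z in((264,168,.034),(297,168,.034),(268,316,.004),(295,316,.004)):print(plane(c,u,v,z).round(4))
hsv=cv2.cvtColor(c["image"],cv2.COLOR_RGB2HSV)
for v in(180,200,240,255,310):
    x=np.where(cv2.inRange(hsv[v:v+1,240:320],(15,100,60),(32,255,255))[0])[0]+240
    if len(x):print(v,x.min(),x.max())
E
```

```text
[ 0.4393 -0.3195  0.034 ]
[ 0.4387 -0.2883  0.034 ]
[ 0.6196 -0.3158  0.004 ]
[ 0.619  -0.2836  0.004 ]
180 262 295
200 263 295
240 264 295
255 265 294
310 267 294
```

```bash
python3 -m crank '[[[0,0,40,0,1],[0,0,80,0,1],[0,0,115,0,1],[0,0,140,0,1],[0,0,155,0,1],[0,0,157,0,1],[0,0,157,0,1],[0,0,157,0,-1],[0,0,157,0,-1],[0,0,157,0,-1],[0,0,157,0,-1],[0,0,157,0,-1],[0,0,157,0,-1],[0,0,157,0,-1]]]' 45
```

```text
time: 4.3
ee_pos: [0.4735, -0.3029, 0.0056]
eef_rot: [-0.01, 1.0, -0.0, -0.0]
ft_force: [0.7, -0.7, 0.1]
width: 0.0387
grip_force: 0.0
```

```bash
python3 -m crank '[[[0,0,0,0,-1],[0,0,0,0,-1],[0,0,0,0,-1],[0,0,0,0,-1],[0,0,0,0,-1]]]' 45
```

```text
time: 4.8
ee_pos: [0.4735, -0.303, 0.0055]
eef_rot: [-0.01, 1.0, -0.0, 0.0]
ft_force: [0.2, -0.9, -0.3]
width: 0.0317
grip_force: 45.0
```

```bash
python3 -m crank '[[[0,0,-10,0,-1],[15,0,-10,0,-1],[35,0,-10,0,-1],[44,20,-10,0,-1],[44,50,-10,0,-1],[44,85,-10,0,-1],[44,120,-10,0,-1],[44,155,-10,0,-1],[44,190,-10,0,-1],[44,210,-10,0,-1],[44,219,-10,0,-1],[44,219,-10,0,-1]]]' && python3 - <<'E'
from h import *
for n in("scene","side","wrist"):
    c=cam(n);cv2.imwrite(f"pics/b_{n}.png",c["image"][:,:,::-1])
a,b,w=[cv2.imread(f"pics/b_{n}.png") for n in("scene","side","wrist")]
q=lambda i,x,y:cv2.resize(i[y:y+150,x:x+200],(400,300),interpolation=2)
cv2.imwrite("pics/m2.png",np.hstack([np.vstack([q(a,140,125),q(b,280,190)]),cv2.resize(w,(400,600))[:, :]]))
E
```

```text
time: 6.0
ee_pos: [0.4256, -0.0843, 0.016]
eef_rot: [-0.01, 1.0, -0.0, 0.0]
ft_force: [-0.4, -1.3, -2.3]
width: 0.0316
grip_force: 45.0
```

View pics/m2.png

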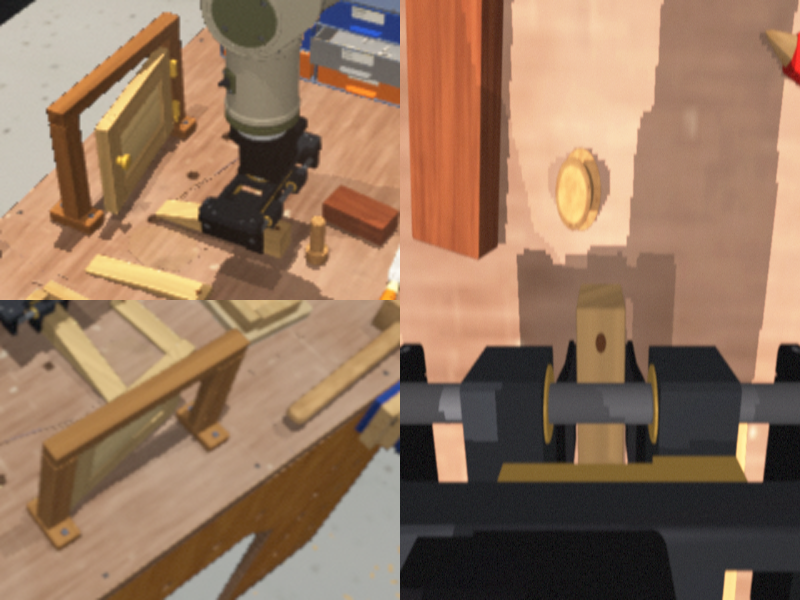

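The zooms show the wedge held level, with its tip in front of the ajar door. The frame's top bar runs from (50,110)/(75,118) to (163,14)/(180,18) in the scene crop. In the side crop its hinge end is near (44,447)/(50,461) and its far end near (247,340).

```bash
python3 - <<'E'
from h import *
S,D=cam("scene"),cam("side")
zs=lambda u,v:(u/2+140,v/2+125); zd=lambda u,v:(u/2+280,(v-300)/2+190)
for u,v in((50,110),(75,118),(163,14),(180,18)):print("S",plane(S,*zs(u,v),.187).round(3))
for u,v in((44,447),(50,461),(247,340),(235,333)):print("D",plane(D,*zd(u,v),.187).round(3))
for n,a,b in(("hingeback",(163,14),(50,461)),("leftback",(50,110),(247,342))):print(n,tri(S,zs(*a),D,zd(*b)))
print("feet back D",[plane(D,*zd(u,v),.01).round(3).tolist() for u,v in((78,533),(57,548),(27,507),(227,435),(207,450),(178,415))])
print("feet S",[plane(S,*zs(u,v),.01).round(3).tolist() for u,v in((103,214),(77,226),(52,210),(196,122))])
E
```

```text
S [ 0.666 -0.005  0.187]
S [ 0.631 -0.006  0.187]
S [ 0.663 -0.255  0.187]
S [ 0.638 -0.257  0.187]
D [ 0.652 -0.268  0.187]
D [ 0.668 -0.273  0.187]
D [ 0.673 -0.01   0.187]
D [ 0.659 -0.014  0.187]
hingeback (array([ 0.66797994, -0.26829528,  0.17959166]), np.float64(0.006717955302851883))
leftback (array([ 0.67193136, -0.0094214 ,  0.18241538]), np.float64(0.0031602538358630012))
feet back D [[0.69, -0.238, 0.01], [0.69, -0.268, 0.01], [0.63, -0.267, 0.01], [0.695, -0.006, 0.01], [0.696, -0.041, 0.01], [0.638, -0.037, 0.01]]
feet S [[0.634, -0.037, 0.01], [0.65, -0.003, 0.01], [0.697, -0.013, 0.01], [0.627, -0.267, 0.01]]
```

```bash
python3 -m crank '[[[0,0,5,2,-1],[0,0,10,2,-1],[0,0,10,2,-1],[0,0,10,2,-1]]]' && python3 -m crank '[[[-10,0,0,0,-1],[-20,0,0,0,-1],[-30,0,0,0,-1],[-40,0,0,0,-1],[-50,0,0,0,-1],[-60,0,0,0,-1],[-70,0,0,0,-1],[-80,0,0,0,-1],[-90,0,0,0,-1],[-98,0,0,0,-1],[-106,0,0,0,-1],[-114,0,0,0,-1],[-120,0,0,0,-1],[-120,0,0,0,-1],[-120,0,0,0,-1]]]' && python3 - <<'E'
from h import *
print(r.read_state()["ft_force"].round(1))
for n in("scene","side"):
    c=cam(n);cv2.imwrite(f"pics/c_{n}.png",c["image"][:,:,::-1])
a,b=[cv2.imread(f"pics/c_{n}.png") for n in("scene","side")]
q=lambda i,x,y:cv2.resize(i[y:y+150,x:x+200],(600,450),interpolation=2)[:,:400]
cv2.imwrite("pics/m3.png",np.hstack([q(a,155,125),q(b,285,190)]))
E
```

```text
time: 6.65
ee_pos: [0.4253, -0.0852, 0.0054]
eef_rot: [0.008, 1.0, 0.0, -0.0]
ft_force: [-0.3, -1.0, -1.3]
width: 0.0316
grip_force: 45.0
time: 8.15
ee_pos: [0.5453, -0.0868, 0.0055]
eef_rot: [0.008, 1.0, -0.0, -0.0]
ft_force: [-0.2, -0.1, -1.8]
width: 0.0316
grip_force: 45.0
[-0.2 -0.1 -1.8]
```

View pics/m3.png

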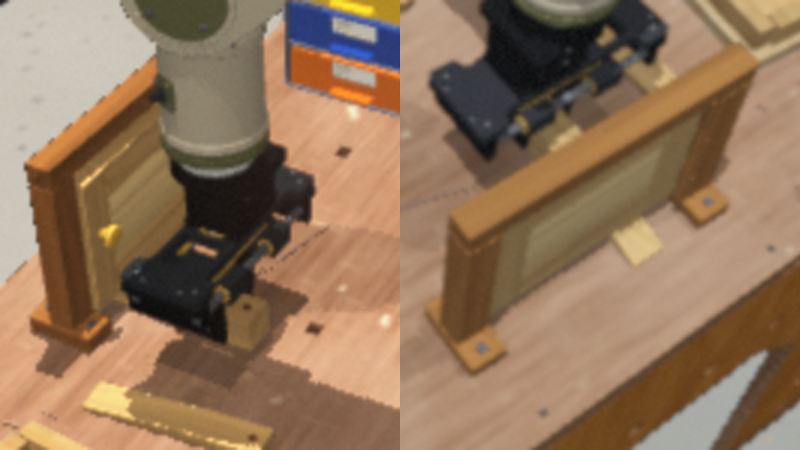

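The door is now shut, and the wedge tip shows behind the frame at about (637,240). No push force yet, so I'll go on in small steps, watching the force.

```bash
for i in 1; do python3 -m crank '[[[-3,0,0,0,-1],[-6,0,0,0,-1],[-6,0,0,0,-1],[-6,0,0,0,-1]]]' | grep -E "ee_pos|ft"; python3 -m crank '[[[-3,0,0,0,-1],[-6,0,0,0,-1],[-6,0,0,0,-1],[-6,0,0,0,-1]]]' | grep -E "ee_pos|ft";  python3 -m crank '[[[-2,0,0,0,-1],[-4,0,0,0,-1],[-4,0,0,0,-1],[-4,0,0,0,-1]]]' | grep -E "ee_pos|ft|time"; done
```

```text
ee_pos: [0.5513, -0.087, 0.0055]
ft_force: [-0.7, -0.9, -1.7]
ee_pos: [0.5563, -0.087, 0.0054]
ft_force: [-6.8, -0.9, 2.4]
time: 9.45
ee_pos: [0.5599, -0.087, 0.0054]
ft_force: [-8.5, 0.3, 4.8]
```

```bash
python3 -m crank '[[[-2,0,0,0,-1],[-4,0,0,0,-1],[-6,0,0,0,-1],[-6,0,0,0,-1],[-6,0,0,0,-1]]]' | grep -E "ee_pos|ft"; python3 -m crank '[[[-2,0,0,0,-1],[-5,0,0,0,-1],[-5,0,0,0,-1],[-5,0,0,0,-1]]]' | grep -E "ee_pos|ft|time"; python3 - <<'E'
from h import *
for n in("scene","side"):
    c=cam(n);cv2.imwrite(f"pics/d_{n}.png",c["image"][:,:,::-1])
a,b=[cv2.imread(f"pics/d_{n}.png") for n in("scene","side")]
q=lambda i,x,y:cv2.resize(i[y:y+150,x:x+200],(600,450),interpolation=2)[:,:400]
cv2.imwrite("pics/m4.png",np.hstack([q(a,155,125),q(b,285,190)]))
c0=cv2.imread("pics/c_scene.png")
E
```

```text
ee_pos: [0.5657, -0.0871, 0.0053]
ft_force: [-9.2, 0.4, 6.8]
time: 10.35
ee_pos: [0.5708, -0.0871, 0.0054]
ft_force: [-9.3, -0.1, 6.4]
```

View pics/m4.png

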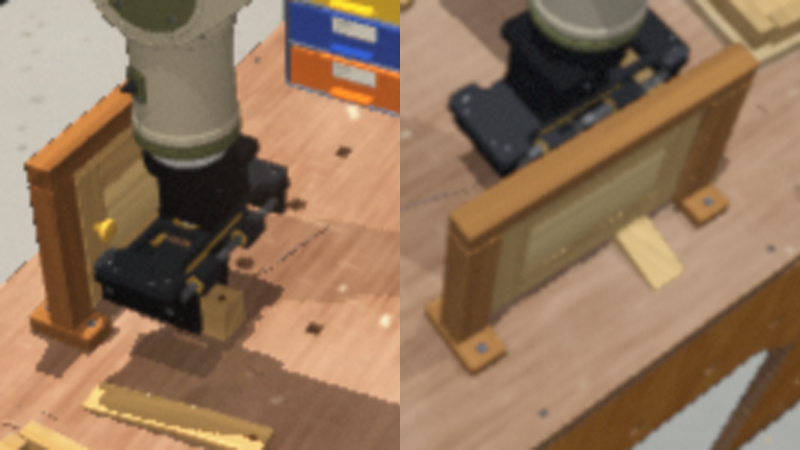

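The door looks shut against the stop and the knob has risen about 2 real pixels. The tip is at (683,268)/(660,288) in the crop. Next I'll check the wedge for slip, release it and back off upwards.

```bash
python3 -m crank '[[[0,0,0,0,-0.2],[0,0,0,0,0],[0,0,0,0,0.2],[0,0,0,0,0.4],[0,0,0,0,0.4],[0,0,0,0,0.4],[0,0,0,0,0.4]]]' && python3 -m crank '[[[0,0,-10,0,0.4],[5,0,-30,0,0.4],[15,0,-60,0,0.4],[35,0,-100,0,0.4],[70,0,-130,0,0.4],[110,0,-160,0,0.4],[140,0,-180,0,0.4],[140,0,-180,0,0.4],[140,0,-180,0,0.4]]]' && python3 - <<'E'
from h import *
D0=cv2.imread("pics/d_side.png");S,D,W=cam("scene"),cam("side"),cam("wrist")
print("tip before",plane(D,379.3,279.3,.004).round(4),plane(D,371.7,286,.004).round(4))
for n,c in(("scene",S),("side",D),("wrist",W)):cv2.imwrite(f"pics/e_{n}.png",c["image"][:,:,::-1])
def tip(im):
    m=cv2.inRange(cv2.cvtColor(im,cv2.COLOR_RGB2HSV),(15,85,120),(32,255,255));k=np.zeros_like(m);k[260:300,350:395]=m[260:300,350:395]
    q=max(cv2.findContours(k,0,1)[0],key=cv2.contourArea);return cv2.approxPolyDP(q,1.5,True)[:,0].tolist()
print(tip(D0[:,:,::-1].copy()),tip(D["image"]))
q=lambda i,x,y:cv2.resize(i[y:y+150,x:x+200],(600,450),interpolation=2)[:,:400]
cv2.imwrite("pics/m5.png",np.hstack([q(S["image"],155,125),cv2.resize(W["image"],(560,420))[:,80:480] if 0 else cv2.resize(W["image"],(400,450))])[:,:,::-1])
E
```

```text
time: 11.15
ee_pos: [0.5724, -0.0872, 0.0055]
eef_rot: [0.008, 1.0, -0.0, 0.0]
ft_force: [-0.1, -0.2, 0.1]
width: 0.0604
grip_force: 0.0
time: 12.05
ee_pos: [0.4327, -0.0854, 0.1865]
eef_rot: [0.008, 1.0, -0.001, 0.001]
ft_force: [-0.3, -0.2, -0.8]
width: 0.0608
grip_force: 0.0
tip before [ 0.7169 -0.0734  0.004 ] [ 0.7195 -0.1005  0.004 ]
[[350, 260], [350, 266], [352, 266], [350, 271], [354, 269], [369, 286], [379, 280], [367, 260], [363, 260], [360, 263], [359, 260]] [[350, 260], [350, 271], [354, 269], [369, 286], [379, 280], [367, 260], [360, 262], [359, 260]]
```

View pics/m5.png

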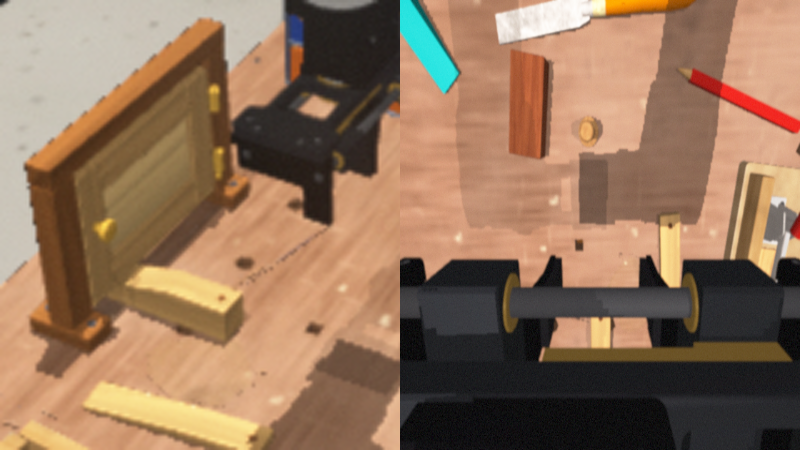

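The picture shows the door flush in its frame. The wedge is flat and still in place, with its butt at (230,305). Its tip hasn't moved since release and the gripper is clear. Wedge travel past first contact, about 17–18 mm, gives a lift of about 4.4 mm, so I'm handing in.

```bash
python3 -c "
from bench import r
print(r.close_job())"
```

```text
the job is handed in; nothing more can be done
None
```

I handed the job in at about 12 s: the door is shut and jammed by the thick wedge, which I let go of and left flat under the middle of its free half. I estimate the lift at 4 to 5 mm from how far the wedge went in past first contact; I did not measure it directly, and the hand-in returned no verdict.

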